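# Pick the softest spatula from the rack by its spring

### The job

Find the springiest of the three look-alike spatulas in the wooden rack: going along the row from the robot's left to its right, gently press each blade's tip straight down until it rests on the stop rail, hold it there a moment to feel how hard it pushes back, and let it up again. Then draw the one that bends most easily out of the rack by its handle and lay it down flat on the free part of the ware board, wholly on the board. Do not force a blade once it is on the rail, do not drop the spatula, leave the other two in their slots and disturb nothing else.

Things in the scene. Friction and masses are not known exactly. Their poses are not given: they have to be found in the camera images.
- rack: Wooden spatula rack, fixed; baseboard 260 x 250 x 12 mm. Origin on the table under its middle: x away from the robot, y to the left along the row, z up. Three slots at y = +85, 0, -85 mm each hold one spatula, lying level along x, blade towards -x. Each handle rests on a plain front cross rail and in a notch of the rear cross rail; between them (x 15 to 80 mm) it is bare, with 33 mm of free depth below it.
- front_rail (a point): Middle of the top of the rack's front cross rail, plain and flat, on which the handles lie: x -5 to 15 mm in the rack's frame, top 45 mm above the table, level with the handles' undersides. Fingers that reach lower than this strike it when a handle is drawn out.
- hold_bar (a point): Middle of the underside (66.5 mm above the table) of the hold-down bar across the rear rail, x 80 to 110 mm in the rack's frame, 14 mm thick, wing nuts to 90 mm above the table. The handle ends lie under it with 1.5 mm play, in notches 25 mm wide, so a spatula must be drawn level towards the rack's -x by 30 mm before it can be lifted.
- stop_rail (a point): Middle of the top of the stop rail, which runs along y below the blade tips: 36 mm wide (x -125 to -89 mm in the rack's frame), top 35 mm above the table. At rest the blades float 19 mm above it.
- board: Plain plywood ware board, fixed, 340 (x) x 150 (y) x 14 mm, origin under its middle on the table; top 14 mm up. Two dark clay figures stand at its +x end (x above 105 mm); the rest of it is free.
- grip_a (a point): Spatula a: centre of its rounded wooden handle, 110 (x) x 22 (y) x 20 (z) mm, blade along -x. 215 mm long over all, about 90 g. The three spatulas look alike and stand in any order; they differ only in the stiffness of the blade, which shows only in the push needed to bend it.
- tip_a (a point): Blade tip of spatula a: middle of the rounded end, upper face, 160 mm along -x from the handle's centre. Blade 18 mm wide, 2 mm thick, 95 mm long; it bends down like a leaf spring. Pushed down 12 mm in from the tip it meets the stop rail after about 15 mm, at roughly 2 N for the softest of the three, 5 N for the next and 8.5 N for the stiffest; more than 20 N would spoil a blade.
- blade_a: Root of the steel blade of spatula a (origin at the ferrule, 65 mm along -x from the handle's centre, half-way up).
- grip_b (a point): Spatula b: centre of its rounded wooden handle, 110 (x) x 22 (y) x 20 (z) mm, blade along -x. 215 mm long over all, about 90 g. The three spatulas look alike and stand in any order; they differ only in the stiffness of the blade, which shows only in the push needed to bend it.
- tip_b (a point): Blade tip of spatula b: middle of the rounded end, upper face, 160 mm along -x from the handle's centre. Blade 18 mm wide, 2 mm thick, 95 mm long; it bends down like a leaf spring. Pushed down 12 mm in from the tip it meets the stop rail after about 15 mm, at roughly 2 N for the softest of the three, 5 N for the next and 8.5 N for the stiffest; more than 20 N would spoil a blade.
- blade_b: Root of the steel blade of spatula b (origin at the ferrule, 65 mm along -x from the handle's centre, half-way up).
- grip_c (a point): Spatula c: centre of its rounded wooden handle, 110 (x) x 22 (y) x 20 (z) mm, blade along -x. 215 mm long over all, about 90 g. The three spatulas look alike and stand in any order; they differ only in the stiffness of the blade, which shows only in the push needed to bend it.
- tip_c (a point): Blade tip of spatula c: middle of the rounded end, upper face, 160 mm along -x from the handle's centre. Blade 18 mm wide, 2 mm thick, 95 mm long; it bends down like a leaf spring. Pushed down 12 mm in from the tip it meets the stop rail after about 15 mm, at roughly 2 N for the softest of the three, 5 N for the next and 8.5 N for the stiffest; more than 20 N would spoil a blade.
- blade_c: Root of the steel blade of spatula c (origin at the ferrule, 65 mm along -x from the handle's centre, half-way up).
- figure_1: Bystander: dark clay animal figure, 50 mm across, 79 mm tall, on the ware board; origin under its middle.
- figure_2: Bystander: dark clay animal figure, 45 mm across, 71 mm tall, on the ware board; origin under its middle.
- figure_3: Bystander: dark clay animal figure, 55 mm across, 87 mm tall; origin under its middle.
- figure_4: Bystander: dark clay animal figure, 50 mm across, 79 mm tall; origin under its middle.
- cup: Bystander: white mug, 76 mm across, 70 mm tall; origin under its middle.
- slab: Bystander: small block of clay 60 x 45 x 30 mm; origin under its middle.
Not all that is in view belongs to the job. Leave any green look-alike of the part that bears grip_a alone.

How it is judged:
On the way, in this order (a step that is already met when the one before it is completed fails the run):
1. the blade in the left-hand (+y) slot is pressed down by the fingers until it rests on the stop rail, and held there 0.2 s (((y of grip_a in the frame of rack between 0.055 and 0.115 m and x of grip_a in the frame of rack above 0.02 m and contact force between blade_a and rack above 0.15 N and contact force between blade_a and the fingers above 0.3 N) or (y of grip_b in the frame of rack between 0.055 and 0.115 m and x of grip_b in the frame of rack above 0.02 m and contact force between blade_b and rack above 0.15 N and contact force between blade_b and the fingers above 0.3 N) or (y of grip_c in the frame of rack between 0.055 and 0.115 m and x of grip_c in the frame of rack above 0.02 m and contact force between blade_c and rack above 0.15 N and contact force between blade_c and the fingers above 0.3 N))), for 0.2 s.
2. the blade in the middle slot is pressed down by the fingers until it rests on the stop rail, and held there 0.2 s (((y of grip_a in the frame of rack between -0.03 and 0.03 m and x of grip_a in the frame of rack above 0.02 m and contact force between blade_a and rack above 0.15 N and contact force between blade_a and the fingers above 0.3 N) or (y of grip_b in the frame of rack between -0.03 and 0.03 m and x of grip_b in the frame of rack above 0.02 m and contact force between blade_b and rack above 0.15 N and contact force between blade_b and the fingers above 0.3 N) or (y of grip_c in the frame of rack between -0.03 and 0.03 m and x of grip_c in the frame of rack above 0.02 m and contact force between blade_c and rack above 0.15 N and contact force between blade_c and the fingers above 0.3 N))), for 0.2 s.
3. the blade in the right-hand (-y) slot is pressed down by the fingers until it rests on the stop rail, and held there 0.2 s (((y of grip_a in the frame of rack between -0.115 and -0.055 m and x of grip_a in the frame of rack above 0.02 m and contact force between blade_a and rack above 0.15 N and contact force between blade_a and the fingers above 0.3 N) or (y of grip_b in the frame of rack between -0.115 and -0.055 m and x of grip_b in the frame of rack above 0.02 m and contact force between blade_b and rack above 0.15 N and contact force between blade_b and the fingers above 0.3 N) or (y of grip_c in the frame of rack between -0.115 and -0.055 m and x of grip_c in the frame of rack above 0.02 m and contact force between blade_c and rack above 0.15 N and contact force between blade_c and the fingers above 0.3 N))), for 0.2 s.
At the end, for the whole second after the job is handed in: The softest spatula (the one whose blade droops over 0.006 rad by its own weight) lies flat, at rest, on the ware board: handle centre within 115 (x) and 65 mm (y) of its middle and below 34 mm, blade tip over the board and below 45 mm. The other two handles have moved under 10 mm (((angle between the x axis of blade_a and the x axis of grip_a, either way round above 0.006 rad and z of grip_a in the frame of board below 0.034 m and z of tip_a in the frame of board between 0.014 and 0.045 m and x of grip_a in the frame of board between -0.115 and 0.115 m and y of grip_a in the frame of board between -0.065 and 0.065 m and x of tip_a in the frame of board between -0.17 and 0.17 m and y of tip_a in the frame of board between -0.075 and 0.075 m and linear speed of blade_a below 0.02 m/s and angular speed of blade_a below 0.2 rad/s and distance of each of grip_b, grip_c from where it was at the start of the episode below 0.01 m) or (angle between the x axis of blade_b and the x axis of grip_b, either way round above 0.006 rad and z of grip_b in the frame of board below 0.034 m and z of tip_b in the frame of board between 0.014 and 0.045 m and x of grip_b in the frame of board between -0.115 and 0.115 m and y of grip_b in the frame of board between -0.065 and 0.065 m and x of tip_b in the frame of board between -0.17 and 0.17 m and y of tip_b in the frame of board between -0.075 and 0.075 m and linear speed of blade_b below 0.02 m/s and angular speed of blade_b below 0.2 rad/s and distance of each of grip_a, grip_c from where it was at the start of the episode below 0.01 m) or (angle between the x axis of blade_c and the x axis of grip_c, either way round above 0.006 rad and z of grip_c in the frame of board below 0.034 m and z of tip_c in the frame of board between 0.014 and 0.045 m and x of grip_c in the frame of board between -0.115 and 0.115 m and y of grip_c in the frame of board between -0.065 and 0.065 m and x of tip_c in the frame of board between -0.17 and 0.17 m and y of tip_c in the frame of board between -0.075 and 0.075 m and linear speed of blade_c below 0.02 m/s and angular speed of blade_c below 0.2 rad/s and distance of each of grip_a, grip_b from where it was at the start of the episode below 0.01 m))); the robot touches nothing.
It fails at once if a blade is pushed or squeezed by the fingers with more than 20 N (contact force between the fingers and blade_a above 20 N or contact force between the fingers and blade_b above 20 N or contact force between the fingers and blade_c above 20 N).
It fails at once if a spatula is let go in the air ((contact force between the fingers and spatula_a below 0.05 N and contact force between spatula_a and anything else below 0.05 N and height (world z) of grip_a above 0.062 m) or (contact force between the fingers and spatula_b below 0.05 N and contact force between spatula_b and anything else below 0.05 N and height (world z) of grip_b above 0.062 m) or (contact force between the fingers and spatula_c below 0.05 N and contact force between spatula_c and anything else below 0.05 N and height (world z) of grip_c above 0.062 m)).
It fails at once if a bystander is moved more than 25 mm (distance of any of figure_1, figure_2, figure_3, figure_4, cup, slab from where it was at the start of the episode above 0.025 m).
It also fails if it takes over 67 s, if anything falls off the work surface, if the arm or the gripper's body presses on something with over 40 N, if the wrist force passes 120 N, or if a joint passes its speed limit or range.

### The arm

A 7-joint arm with a two-finger parallel gripper is mounted at the origin on the work surface. World frame = base frame: x ahead of the robot, y to its left, z up, the work surface at z = 0. Lengths are in m, angles in rad, forces in N, time in s.
With the tool pointing down it reaches from about 0.4 to 0.9 m from the base axis. Payload 5.6 kg.
Tool frame: the origin (TCP) lies midway between the tips of the shut fingers; the grasp point (between the pads) lies 19 mm behind it; z points along the fingers, y is the line along which they close (so a half turn about z gives the same grasp; the last joint's range is limited). The gripper opens to 92 mm and grips with 3 to 60 N. Pads are 20 mm wide; open, the fingers measure 128 mm over their backs; the gripper's body (75 mm by 189 mm) begins 69 mm behind the grasp point.
Start: joints at [1.12, 0.468, -0.012, 1.603, 0.006, 1.071, -0.056], TCP at [0.258, -0.597, 0.215] pointing down, gripper open.
Joint ranges: [-2.53, 2.53], [-0.31, 2.02], [-1.57, 1.55], [0.28, 2.44], [-1.29, 4.43], [0.15, 1.84], [-2.92, 2.92]. Speed limits (rad/s): [2.57, 2.57, 3.14, 3.14, 3.14, 3.14, 3.14].

### API

Orientations are given as a 3x3 rotation matrix whose columns are the frame's x, y, z axes.
In Python, from station import env, effector, solver, viewer, workorder, search_frame, tip_of gives the robot as it stands. Calls block until the motion is done:
- env.reach(position, orientation): joint-space move of the TCP to a pose.
- env.movel(position, frame=None, rate=0.15): straight line of the TCP; frame=None keeps the orientation; rate is the mean speed in m/s.
- env.goto_joints(angles): joint-space move.
- effector.release() and effector.grasp(squeeze=None): open the fingers fully, or close them until they stop; squeeze is the grip in N (None keeps the last).
- env.pause(seconds).
- solver.inverse_kinematics(position, orientation): joint angles nearest the present ones, or None.
- env.sense(): the state.
- viewer.read_camera(name): name is "side" or "top"; returns (picture, depth): 480x640x3 uint8, red, green, blue; 480x640 float32, m along the optical axis (not along the pixel's ray), 0 where there is no reading.
- viewer.camera_info(name): a dict with "intrinsics" (3x3 intrinsics, pixels), "dist_coeffs" ([k1, k2, p1, p2, k3] as OpenCV has them; the pictures are not rectified), "eye" and "rotation" of the camera in the world. Camera axes: x right, y up, looking along -z (the intrinsics and any distortion apply to the point x, -y, -z); pixel columns grow to the right and rows downward; lengths in m; the calibration is good to about 2 mm. A picture is of the moment at which its call begins. camera_info takes no time and is no camera call.
A pose or a line that the arm cannot do raises env.PlanningError and nothing moves.
- workorder.finish_job(): hands the job in; it is judged then, once.
Trained networks look in the newest picture that a camera, given by its name, has taken for a name from the list of things; names that differ only in an ending like _2 or _b are one class to them, and where a whole thing is asked for, a point or a joint stands for the part that bears it (a point fixed in the world has none). Each returns a list of dicts, best first, with "score" (0 to 1); they miss things now and then, are a little off and sometimes report something else, mostly with a low value. They report only what shows in the picture. A call takes as long as a camera call. They do not tell look-alikes from the thing itself.
- search_frame(camera, name): "at" ([x, y, z] in m, in world coordinates, good to about 4 mm: the middle of the surface that is visible of it).
- tip_of(camera, name): "at" ([x, y, z] in m, in world coordinates, good to about 4 mm: a listed point, or the origin of a listed thing).
The state is a dict: "t": time; "joint_positions": joint angles; "joint_velocities": joint speeds; "tau": joint torques, N m; "ee_pos": TCP position; "tcp_rot": TCP orientation; "wrist_force": force on the tool from outside, world axes, zero at the start; "moment": the same for the moment, N m; "gripper_width": finger opening in m; "grasp_force": force on a finger pad.
Only numpy, scipy, OpenCV 4.12 (cv2) and the standard library are available. Lean on these libraries where they do the work, as an engineer would, in place of code of your own. Each camera call takes 0.05 s, during which the arm holds its last target. There are 200 camera calls.

## Working session

There is one attempt and no reset: what is moved stays moved. The work goes in short steps, each a Python script; the robot and the scene stay as the last script left them, time stands still between calls to the robot, and variables do not carry over. Pictures are saved under pics/ and viewed, at most 10 in all, crops included, and the job is handed in when it is done.

```bash
mkdir -p pics; ls; python3 - <<'E'
from station import *
import cv2,numpy as np
for c in ("side","top"):
    p,d=viewer.read_camera(c); cv2.imwrite(f"pics/{c}0.png",p[:,:,::-1]); np.save(f"pics/{c}0.npy",d)
    i=viewer.camera_info(c); print(c,np.round(i["eye"],3),np.round(i["rotation"],3).tolist(),np.round(i["intrinsics"],1).tolist(),i["dist_coeffs"])
    for n in ("rack","front_rail","hold_bar","stop_rail","board","grip_a","tip_a","blade_a","figure_1","cup","slab"):
        print(n,[(np.round(r["at"],3).tolist(),round(r["score"],2)) for r in tip_of(c,n)])
s=env.sense();print(s)
E
```

```text
pics
side [-0.049  0.654  0.703] [[-0.751, 0.403, -0.523], [-0.66, -0.447, 0.604], [0.009, 0.799, 0.601]] [[458.3, 0.0, 315.7], [0.0, 458.3, 234.8], [0.0, 0.0, 1.0]] [-0.06106048  0.          0.          0.          0.        ]
rack [([0.582, -0.159, 0.0], 0.84)]
front_rail [([0.585, -0.159, 0.048], 0.81), ([0.614, -0.43, -0.005], 0.7)]
hold_bar [([0.683, -0.146, 0.062], 0.81)]
stop_rail [([0.476, -0.168, 0.033], 0.96), ([0.725, 0.203, 0.015], 0.37)]
board [([0.588, 0.182, -0.0], 0.87)]
grip_a [([0.638, -0.237, 0.052], 0.93), ([0.626, -0.152, 0.059], 0.91), ([0.272, 0.209, 0.01], 0.88), ([0.348, -0.181, 0.004], 0.82), ([0.615, -0.067, 0.055], 0.69)]
tip_a [([0.254, 0.368, 0.012], 0.69), ([0.186, -0.155, 0.013], 0.63), ([0.455, -0.085, 0.054], 0.51), ([0.478, -0.256, 0.055], 0.51)]
blade_a [([0.268, 0.271, 0.01], 0.75), ([0.554, -0.075, 0.055], 0.68), ([0.275, -0.174, 0.008], 0.68), ([0.562, -0.158, 0.057], 0.59), ([0.678, -0.148, 0.066], 0.59), ([0.573, -0.244, 0.056], 0.54), ([0.587, 0.181, -0.001], 0.21)]
figure_1 [([0.724, 0.205, 0.013], 0.96), ([0.62, 0.41, -0.003], 0.74), ([0.72
[... 1570 characters left out ...]
7]), 'joint_velocities': array([ 0.00040586, -0.00244084,  0.00094443,  0.00068141, -0.00022913,
       -0.00128325, -0.00087668]), 'tau': array([-6.03180388e-05, -5.20424116e+01, -1.30096645e-02, -2.44055378e+01,
       -5.66835911e-02,  1.15806601e-02,  3.51940548e-05]), 'ee_pos': array([ 0.25775819, -0.59669486,  0.21457808]), 'tcp_rot': array([[ 9.18008003e-01,  3.96561857e-01, -2.33462143e-05],
       [ 3.96561856e-01, -9.18008003e-01, -1.46990720e-05],
       [-2.72611028e-05,  4.23564767e-06, -1.00000000e+00]]), 'wrist_force': array([ 0.00289272, -0.43989966,  0.33966584]), 'moment': array([0.03318218, 0.01153587, 0.0465985 ]), 'grasp_force': 0.0, 'gripper_width': 0.09197380560762693}
```

View pics/top0.png

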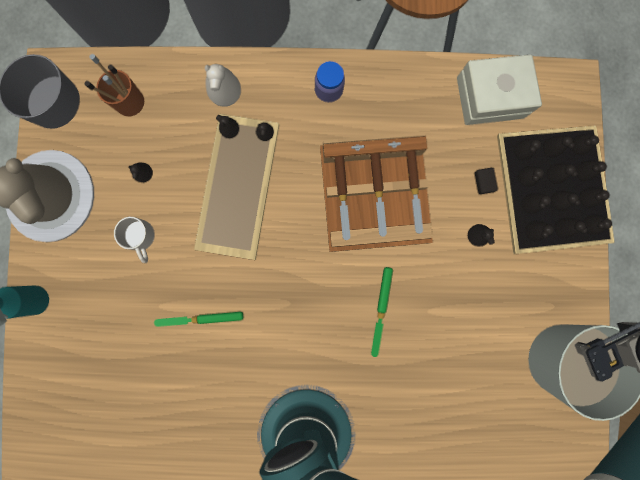

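View pics/side0.png

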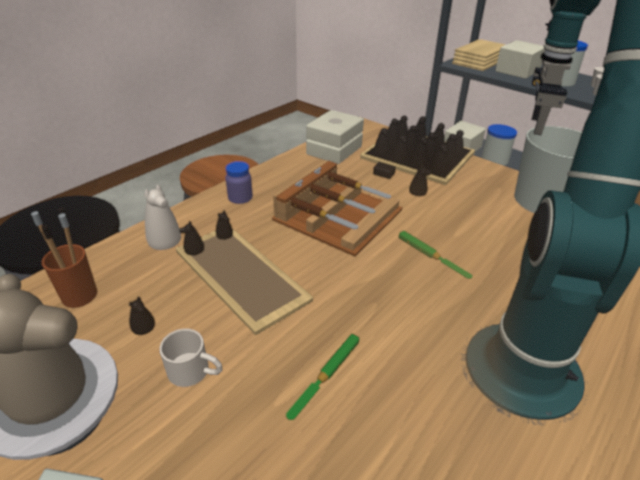

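```bash
cat > h.py <<'E'
from station import *
import cv2,numpy as np
from scipy.optimize import least_squares
def ray(c,px,z):
    i=viewer.camera_info(c); K=np.array(i["intrinsics"]); R=np.array(i["rotation"]); e=np.array(i["eye"])
    u=cv2.undistortPoints(np.array(px,float).reshape(-1,1,2),K,np.array(i["dist_coeffs"])).reshape(-1,2)
    d=np.c_[u[:,0],-u[:,1],-np.ones(len(u))]@R.T
    return e+d*((z-e[2])/d[:,2])[:,None]
E
python3 - <<'E'
from h import *
b=ray("top",[(220,115),(278,122),(255,259),(196,247)],.014)
print("board corners",np.round(b[:,:2],3).tolist(),b[:,:2].mean(0))
s=ray("side",[(177,248),(225,233),(311,298),(258,328)],.014);print(np.round(s[:,:2],3).tolist(),s[:,:2].mean(0))
D=[]  # (rack x, rack y, isSpatula, wx, wy)
A=lambda x,y,sp,*p:[D.append((x,y,sp,*q)) for q in p]
A(0,0,0,(.582,-.159),(.583,-.156));A(.005,0,0,(.585,-.159),(.589,-.155));A(.095,0,0,(.683,-.146),(.673,-.148));A(-.107,0,0,(.476,-.168),(.47,-.167))
G=[[(.615,-.067),(.617,-.071)],[(.626,-.152),(.63,-.153)],[(.638,-.237),(.634,-.24)]]
T=[[(.455,-.085),(.461,-.083)],[(.47,-.17)],[(.478,-.256),(.478,-.253)]]
B=[[(.554,-.075),(.554,-.073)],[(.562,-.158),(.563,-.156)],[(.573,-.244),(.57,-.245)]]
for y,g,t,r in zip((.085,0,-.085),G,T,B): A(0,y,1,*g);A(-.16,y,1,*t);A(-.065,y,1,*r)
D=np.array(D)
def f(p):
    x,y,a,o=p;c,s=np.cos(a),np.sin(a);X=D[:,0]+o*D[:,2];Y=D[:,1]
    return np.r_[x+c*X-s*Y-D[:,3],y+s*X+c*Y-D[:,4]]
r=least_squares(f,[.58,-.157,.1,.047]);print(r.x,np.std(r.fun),np.abs(r.fun).max())
# depth check: top camera blade midline pixels
p,d=viewer.read_camera("top")
big=cv2.resize(p[120:270,300:450],None,fx=4,fy=4,interpolation=cv2.INTER_CUBIC);cv2.imwrite("pics/rack.png",big[:,:,::-1])
E
```

```text
board corners [[0.764, 0.225], [0.749, 0.081], [0.413, 0.127], [0.439, 0.27]] [0.59100538 0.17570075]
[[0.764, 0.226], [0.725, 0.109], [0.412, 0.136], [0.434, 0.268]] [0.58377126 0.18482086]
[ 0.58188159 -0.15721919  0.10594764  0.04550274] 0.00209455027994176 0.006651092901622135
```

View pics/rack.png

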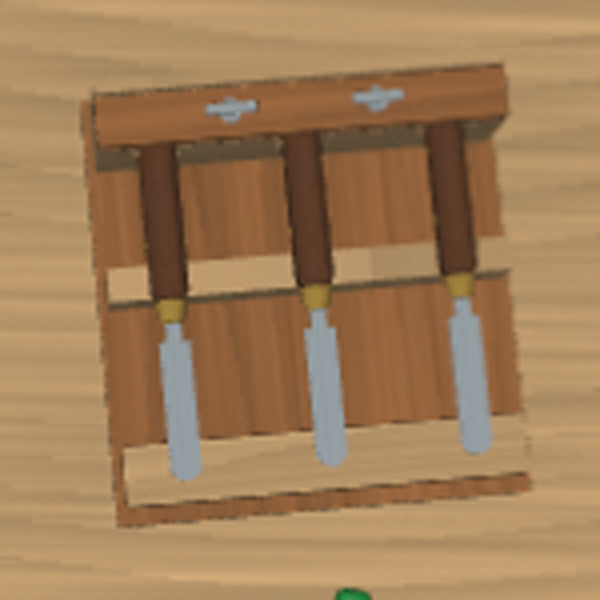

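```bash
cat >> h.py <<'E'
O=np.array([.5819,-.1572]);YAW=.106;c,s=np.cos(YAW),np.sin(YAW)
def rk(x,y,z): return np.array([O[0]+c*x-s*y,O[1]+s*x+c*y,z])
def down(a,flip=1):  # tool y along +-(world y turned by a)
    y=flip*np.array([-np.sin(a),np.cos(a),0]);z=np.array([0,0,-1.]);return np.c_[np.cross(y,z),y,z]
def fz(n=3):
    v=[]
    for _ in range(n): env.pause(.03); v.append(env.sense()["wrist_force"])
    return np.mean(v,0)
def press(y,x=-.1025):
    p=lambda z: rk(x,y,z)
    env.movel(p(.064),rate=.15); env.pause(.2); b=fz()[2]; F=[];Z=[]
    z=.052; env.movel(p(z),rate=.05)
    while z>.0335:
        f=fz(2)[2]-b; a=env.sense()["ee_pos"][2]; F.append(f);Z.append(a); print(round(z,4),round(a,5),round(f,2))
        if len(F)>=4:
            k=np.polyfit(Z[:4],F[:4],1); ex=f-np.polyval(k,a)
            if z<.044 and ex>1.5 or f>14: break
        z-=.002 if z>.0445 else .0005
        env.movel(p(z),rate=.03)
    env.pause(.4); print("hold",fz()-[0,0,b],env.sense()["t"])
    env.movel(p(.075),rate=.1); print("up",fz(1)[2]-b)
E
python3 - <<'E'
from h import *
t=ray("top",[(346.5,239.5),(382.8,235.8),(419,232.8)],.055);r=ray("top",[(343.2,198),(379,194.5),(415,191.5)],.055)
for q in (t,r): print([np.round(np.array([[c,s],[-s,c]])@(v[:2]-O),4).tolist() for v in q])
effector.grasp(10)
q=env.sense();p=q["ee_pos"].copy();p[2]=.32;env.movel(p,rate=.3)
for fl in (1,-1): print(fl,solver.inverse_kinematics(rk(-.1025,.085,.15),down(YAW,fl)))
fl=-1
env.reach(rk(-.1025,.085,.15),down(YAW,fl)); print(env.sense()["t"],env.sense()["ee_pos"])
E
```

```text
[[-0.113, 0.0826], [-0.1118, -0.0021], [-0.1122, -0.0872]]
[[-0.016, 0.0813], [-0.0148, -0.0029], [-0.0148, -0.0881]]
1 [ 0.71978595  0.36730457 -0.72428121  2.03487762  0.32158992  0.85229522
  1.4905043 ]
-1 [ 0.43656569  0.2991133  -0.38296064  2.05114316  0.15151505  0.8176114
 -1.49976107]
5.175 [ 0.4712013  -0.08439634  0.15007652]
```

```bash
python3 - <<'E'
from h import *
press(.084,-.101)
E
```

```text
0.052 0.05183 1.67
0.05 0.05006 1.26
0.048 0.04805 3.07
0.046 0.0461 4.33
0.044 0.04414 5.45
0.0435 0.04368 3.85
0.043 0.04318 5.64
0.0425 0.04268 5.69
0.042 0.04222 5.55
0.0415 0.04185 6.51
0.041 0.04158 8.87
hold [1.77203543 0.13036307 9.02334446] 10.325
up 0.4102313353240633
```

```bash
sed -i 's/ex>1.5/ex>2.5/; s/fz(2)\[2\]-b/fz(4)[2]-b/' h.py; python3 - <<'E'
from h import *
env.movel(rk(-.101,-.001,.075),rate=.2)
press(-.001,-.101)
E
```

```text
0.052 0.05193 0.89
0.05 0.05011 0.65
0.048 0.04804 1.11
0.046 0.04603 1.79
0.044 0.04404 2.13
0.0435 0.04354 2.07
0.043 0.04302 2.34
0.0425 0.04251 2.03
0.042 0.042 2.02
0.0415 0.04158 4.03
0.041 0.04125 6.09
hold [0.66670999 0.22575409 5.83076889] 16.8333
up 0.16023741355379556
```

```bash
python3 - <<'E'
from h import *
env.movel(rk(-.101,-.086,.075),rate=.2)
press(-.086,-.101)
E
```

```text
0.052 0.05211 0.93
0.05 0.0502 2.58
0.048 0.04816 4.22
0.046 0.04631 5.0
0.044 0.04453 6.22
0.0435 0.0441 6.58
0.043 0.04365 6.49
0.0425 0.04319 7.02
0.042 0.04275 7.81
0.0415 0.0423 8.11
0.041 0.04189 8.59
0.0405 0.04163 9.99
0.04 0.04144 12.58
hold [-0.09544704  0.21624321 12.72651084] 24.1083
up -1.4615880818988218
```

```bash
python3 - <<'E'
from h import *
p=rk(-.101,-.086,.14);env.movel(p,rate=.25)
effector.release()
env.movel(rk(.060,-.001,.14),rate=.25)
env.movel(rk(.060,-.001,.075),rate=.15)
b=fz();env.movel(rk(.060,-.001,.0475),rate=.08);print("dF",fz()-b,env.sense()["ee_pos"])
effector.grasp(30);env.pause(.2);q=env.sense();print("grip",fz()-b,q["gripper_width"],q["grasp_force"],q["t"])
E
```

```text
dF [ 0.67134255 -0.02088385  0.01259831] [ 0.64193008 -0.15174275  0.04759769]
grip [ 0.83969515  0.31172746 -0.11607867] 0.021625604062644584 29.995804131031036 29.8333
```

```bash
python3 - <<'E'
from h import *
b=fz();env.movel(rk(.060-.045,-.001,.0479),rate=.06);print("drawn",fz()-b,env.sense()["gripper_width"])
env.movel(rk(.015,-.001,.16),rate=.12);q=env.sense();print("lift",fz()-b,q["gripper_width"],q["t"])
p,_=viewer.read_camera("side");cv2.imwrite("pics/lift.png",p[:,:,::-1])
a=-.138;C=np.array([.588,.181]);
def bd(x,y,z): return np.array([C[0]+np.cos(a)*x-np.sin(a)*y,C[1]+np.sin(a)*x+np.cos(a)*y,z])
R=down(a,-1);print(solver.inverse_kinematics(bd(.02,0,.16),R),bd(.02,0,.16))
E
```

```text
drawn [ 0.34139816  0.18148158 -0.2427223 ] 0.0217610438394557
lift [-0.56007789 -0.00499385 -0.14440044] 0.021686482084445253 32.1167
[-0.07625365  0.52977451 -0.35781239  1.67445612  0.21529398  0.97631086
 -2.21903085] [0.60780986 0.17824875 0.16      ]
```

View pics/lift.png

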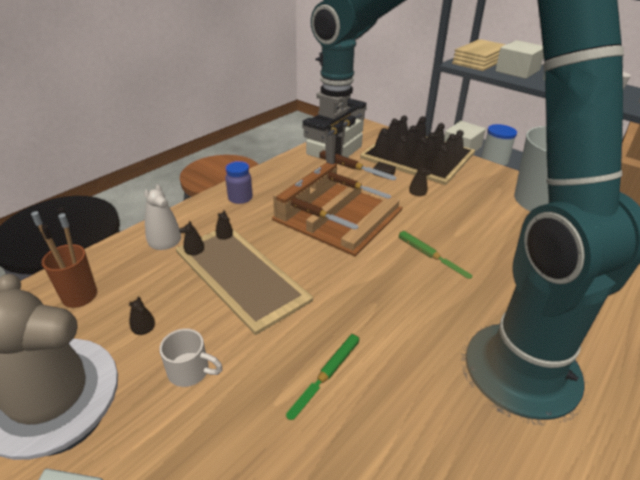

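```bash
python3 - <<'E'
from h import *
a=-.138;C=np.array([.588,.181])
def bd(x,y,z): return np.array([C[0]+np.cos(a)*x-np.sin(a)*y,C[1]+np.sin(a)*x+np.cos(a)*y,z])
R=down(a,-1)
env.movel(bd(.024,0,.16),R,rate=.2);print(env.sense()["t"],env.sense()["ee_pos"],env.sense()["gripper_width"])
env.movel(bd(.024,0,.05),rate=.12)
env.movel(bd(.024,0,.024),rate=.06);env.pause(.2);b=fz()
z=.020
while z>.0145:
    env.movel(bd(.024,0,z),rate=.03);f=(fz(4)-b)[2];print(round(z,4),round(f,2),env.sense()["ee_pos"][2])
    if f>2.5:break
    z-=.0007
p,_=viewer.read_camera("side");cv2.imwrite("pics/place.png",p[:,:,::-1])
print(env.sense()["t"])
E
```

```text
34.0917 [0.61196897 0.17636287 0.15993444] 0.021697274843251388
0.02 -0.38 0.019984944184549467
0.0193 0.16 0.019346850155978514
0.0186 -0.17 0.01859424827839622
0.0179 -0.51 0.017885776161027434
0.0172 -0.04 0.017198366650500927
0.0165 0.07 0.016520775191053383
0.0158 6.3 0.016459636986088006
38.8083
```

View pics/place.png

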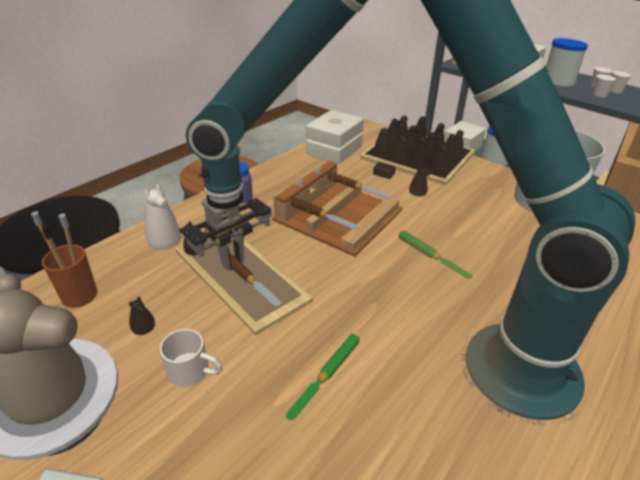

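Contact came at the expected height. The spatula lies on the board with its tip at about (278,303), inside the edge. I'll release, retreat and check.

```bash
python3 - <<'E'
from h import *
p=env.sense()["ee_pos"].copy();p[2]=.0168;env.movel(p,rate=.03)
effector.release();env.pause(.2)
p[2]=.2;env.movel(p,rate=.12)
env.movel([.45,-.2,.3],rate=.25);env.pause(.5)
q,d=viewer.read_camera("side");cv2.imwrite("pics/end.png",q[:,:,::-1])
for n in ("grip_a","tip_a"): print(n,[(np.round(r["at"],3).tolist(),round(r["score"],2)) for r in tip_of("side",n)])
print(env.sense()["t"])
E
```

```text
grip_a [([0.35, -0.18, 0.006], 0.97), ([0.274, 0.21, 0.01], 0.92), ([0.637, -0.236, 0.052], 0.91), ([0.599, 0.179, 0.025], 0.89), ([0.59, 0.18, -0.006], 0.39)]
tip_a [([0.252, 0.368, 0.008], 0.76), ([0.187, -0.156, 0.015], 0.65), ([0.439, 0.203, 0.023], 0.51), ([0.46, -0.085, 0.057], 0.47), ([0.478, -0.255, 0.055], 0.39)]
44.5333
```

View pics/end.png

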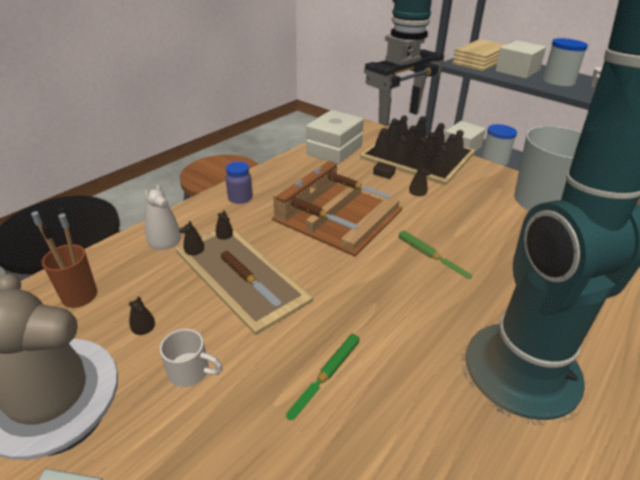

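The spatula lies flat from (225,255) to (278,303), wholly on the board. The other two are still in their slots, and the figures, mug and block have not moved.

```bash
python3 -c "
from station import *
print(workorder.finish_job())"
```

```text
the job is handed in; nothing more can be done
None
```

The middle spatula bent most easily (about 2 N at the rail, against about 6 N on the left and 9 N on the right), so I laid it flat on the ware board and handed in the job at about 45 s; no verdict came back.

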